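# Open the microcentrifuge

## Task

The spin is over: open the small microcentrifuge on the bench. With the fingertips, press the release tab on its front down until the lid springs up part way, then push the lid back until it stays fully open against its stop. Do it with light pushes and do not grip or pick anything up: the centrifuge and all the glassware, racks and tubes round it stay where they stand.

Things in the scene. Friction and masses are not known exactly. Their poses are not given: they have to be found in the camera images.
- centrifuge: white microcentrifuge, 210 mm deep (x), 160 mm wide (y), 116 mm high with the lid shut, 2.5 kg, loose on rubber feet (a level push of 10 to 18 N shoves it along). Origin: centre of its footprint on the bench (case from x = -110 to +100 mm, y = +-80 mm); z up, x from its front (tab, display) to its rear (hinge). Front nose 70 mm high, with 81 mm high shoulders beside the tab; deck 100 mm high, with a 104 mm round rotor bowl
- tab_pad (a point): where to press: on top of the release tab, 12 mm behind its front edge, in its middle. The tab is a grey rocker on the front nose, its pad 46 mm wide (y) and 36 mm deep (x: from 12 mm in front of this point to 24 mm behind), top 91 mm above the bench. Pressing down tilts the pad about a level pivot 38 mm behind this point and 11 mm lower; a hook that rises 20 mm above the pad, starting 26 mm behind this point, draws forward off the lid's lip
- tab (a joint): tilt of the tab (rad): 0 at rest, 0.25 fully pressed (this point is then about 9 mm lower); the lid comes free at about 0.15. A spring brings it back: about 1.5 N at this point starts it, about 3 N holds it fully down
- lid (a joint): opening of the lid (rad): 0 shut and latched, 0.70 where its springs leave it when released, 1.90 fully open against the stop, leaning back past upright. Between 0.70 and upright (about 1.57) it falls back to 0.70 if let go; beyond about 1.6 it sinks back onto the stop by itself. Pushing it open needs about 1 N at the lip, and its hinge is lightly damped
- lid_hinge (a point): middle of the lid's hinge axis, 106 mm above the bench, 80 mm behind the centrifuge's origin; the axis runs along the centrifuge's y
- lid_lip (a point): middle of the lid's front lip, at its foremost edge: 139 mm from the hinge axis and 3.5 mm below it when shut. The lip is 5 mm thick, 100 mm wide and stands 8 mm out from the front wall of the lid. The lid is a grey frame 144 mm wide with a clear window, hollow underneath (walls 16 mm high, 6 mm thick). The point swings up and back with the lid: at 0.70 rad it stands about 90 mm above the hinge axis
- tube_rack: bystander: aluminium rack holding six capped tubes of green culture, 130 x 64 mm, 114 mm high over the caps (one piece); origin at the centre of its foot
- bottle: bystander: glass reagent bottle with blue cap, 80 mm across, 170 mm high; origin at the centre of its foot
- dishes: bystander: stack of three clear culture dishes with beige agar, 90 mm across, 44 mm high; origin at the centre of its foot
- tip_box: bystander: grey pipette-tip box with clear cover, 120 x 86 mm, 70 mm high; origin at the centre of its foot
- beaker: bystander: glass beaker, 68 mm across, 90 mm high; origin at the centre of its foot
- flask: bystander: conical glass flask, 82 mm across the foot, 120 mm high; origin at the centre of its foot
- tube50: bystander: white 50 ml tube with blue screw cap, standing, 34 mm across, 111 mm high; origin at the centre of its foot

How it is judged:
By the outcome, as a careful person would: the job done as asked, in the order asked, and still so for the second after the job is handed in, with the robot touching nothing.
It also fails if it takes over 38 s, if anything falls off the work surface, if the arm or the gripper's body presses on something with over 40 N, if the wrist force passes 120 N, or if a joint passes its speed limit or range.

## Robot

A 6-joint arm with a two-finger parallel gripper is mounted at the origin on the work surface. World frame = base frame: x ahead of the robot, y to its left, z up, the work surface at z = 0. Lengths are in mm, angles in rad, forces in N, time in s.
With the tool pointing down it reaches from about 275 to 750 mm from the base axis. Payload 10.2 kg.
Tool frame: the origin (TCP) lies at the very end of the fingers, on their centre line; the grasp point (between the pads) lies 19 mm behind it (ctrl.tcp_to_grasp is the distance from the TCP to the grasp point, in mm); z points along the fingers, y is the direction in which the jaws open and shut (so a half turn about z gives the same grasp; the last joint's range is limited). The gripper opens to 85 mm and grips with 20 to 120 N. Pads are 22 mm wide; open, the fingers measure 114 mm over their backs; the gripper's body (76 mm by 85 mm) begins 54 mm behind the grasp point. The pads swing forward as they close: fully open they stand 13 mm farther back than shut.
Start: joints at [0.989, 0.313, 1.498, -0, 1.331, -0.223], TCP at [184.367, 491.569, 231.294] pointing down, gripper open.
Joint ranges: [-2.94, 2.94], [-0.97, 2.17], [0.19, 2.56], [-1.23, 4.37], [0.02, 3.11], [-2.88, 2.88]. Speed limits (rad/s): [2.39, 2.39, 3.01, 3.14, 3.14, 3.14].

## Interface

Orientations are given as a unit quaternion [w, x, y, z].
In Python, from rig import ctrl, cams, job gives the robot as it stands. The module is installed in compiled form; this text tells all that it offers.
- The arm moves only by the tool drive_tool, never from a script. Its arguments are lists of equal length, an entry for each row: "gripper": the opening, from 0 (shut) to 1 (fully open); "dp": the shift along the tool's x, y, z normalised to -1 to 1, where 1 is 0.2 m, a list of three; "twist": the turn about the tool's z normalised to -1 to 1, where 1 is 90 degrees. In form: {"gripper": [gripper, ...], "dp": [[tx, ty, tz], ...], "twist": [twist, ...]}. A call has 1 to 20 rows; each row is the pose to reach, as a shift and turn from the pose commanded when the call began, along the tool's axes at that moment; what a row does not reach only later rows make up. A row lasts 1/10 s, in which the tool goes at most 50 mm and 8.59 degrees, less where a joint would pass 70% of its speed; a pose out of reach is approached as far as the arm can. A call with a number of a shift or a turn outside -1 to 1 is refused whole. A call with a gripper value outside its range is refused whole. The fingers move at their own pace and stop on an object; "newtons" is the grip in N (left out, the last holds). Time passes only in rows, so rows that repeat a pose let the fingers close. It gives the time, the measured TCP pose, the force and the opening at its end, in the units of the state.
- ctrl.sense(): the state, without advancing time (a new reading comes with each control period).
- cams.capture(name): name is "scene" or "top"; returns a dict with "pixels" (384x512x3 uint8, red, green, blue), "camera_matrix" (3x3 intrinsics, pixels), "k1" (the pictures are not rectified: a ray, as slopes to the right and down, at radius r is drawn at 1 + k1 r^2 times it, then the intrinsics apply), "xyz" and "orientation" of the camera in the world. Camera axes: x right, y down, z forward; pixel columns grow to the right and rows downward; lengths in mm; the calibration is good to about 2 mm. A picture is of the moment at which its call begins. There is no depth.
- job.finish_job(): hands the job in, once; it reports no verdict.
The state is a dict: "time_s": time; "joints": joint angles; "dq": joint speeds; "tau": joint torques, N m; "eef_pos": TCP position; "ee_rot": TCP orientation; "force": force on the tool from outside, world axes, zero at the start; "wrist_torque": the same for the moment, N m; "grip_width": opening from 0.0 (shut) to 1.0 (fully open).
Only numpy, scipy, OpenCV 4.12 (cv2) and the standard library are available. Lean on these libraries where they do the work, as an engineer would, in place of code of your own. Each camera call takes 0.05 s, during which the arm holds its last target.

## Working session

There is one attempt and no reset: what is moved stays moved. The work goes in short steps, Python scripts to look and compute and a tool call to move; the robot and the scene stay as the last step left them, time stands still between calls to the robot, and variables do not carry over. Pictures are saved under pics/ and viewed, and the job is handed in when it is done.

Besides the shell and the picture viewer there is one more tool, called after "Request:" as name(argument=value, ...) on one line, values as JSON. drive_tool: Moves the arm, as the interface text tells. Scaled input: -1 to 1 covers 0.2 m each way for a shift and 90 degrees each way for a turn. Its arguments: {"type":"object","properties":{"gripper":{"type":"array","items":{"type":"number"}},"dp":{"type":"array","items":{"type":"array","items":{"type":"number"}}},"twist":{"type":"array","items":{"type":"number"}},"newtons":{"type":"number"}},"required":["gripper","dp","twist"]}

```bash
mkdir -p pics; python3 - <<'E'
from rig import ctrl,cams
import cv2,pickle
s=ctrl.sense();print(s)
d={}
for n in("scene","top"):
    c=cams.capture(n);d[n]=c
    print(n,c["camera_matrix"],c["k1"],c["xyz"],c["orientation"])
    cv2.imwrite(f"pics/{n}0.png",cv2.resize(c["pixels"][:,:,::-1],(800,600),interpolation=cv2.INTER_CUBIC))
pickle.dump(d,open("c0.pkl","wb"))
E
```

```text
{'time_s': 0.0, 'joints': array([ 9.88570723e-01,  3.13479797e-01,  1.49844513e+00, -1.55297583e-05,
        1.33100862e+00, -2.23396316e-01]), 'dq': array([-6.06962308e-05,  8.59584559e-04, -7.22297086e-04,  3.15187816e-04,
        7.76349044e-04, -1.35368955e-03]), 'tau': array([ 2.91656812e-03, -4.12254667e+01, -2.59753346e+01, -3.26538532e-05,
        4.13367437e-03,  1.32268400e-05]), 'eef_pos': array([184.23406614, 491.33248218, 230.71680652]), 'ee_rot': array([-2.55880854e-04,  1.78451784e-01,  9.83948429e-01, -6.19741546e-04]), 'force': array([ 0.19215687, -0.2797518 ,  0.95082152]), 'wrist_torque': array([-0.00898057,  0.0092476 ,  0.01057275]), 'grip_width': 0.9978665223576152}
scene [[369.554916     0.         259.78961728]
 [  0.         369.554916   192.85384829]
 [  0.           0.           1.        ]] -0.055026148806120515 [1084.96407271 -354.24162261  511.53124022] [-0.42810262  0.80048124  0.36552534 -0.20578909]
top [[373.24305953   0.         254.51120897]
 [  0.         373.24305953 194.88906012]
 [  0.           0.           1.        ]] -0.06427279343041988 [434.59467392  59.62629366 794.62580628] [-0.06441291  0.70613448 -0.70176985  0.06887785]
```

View pics/scene0.png

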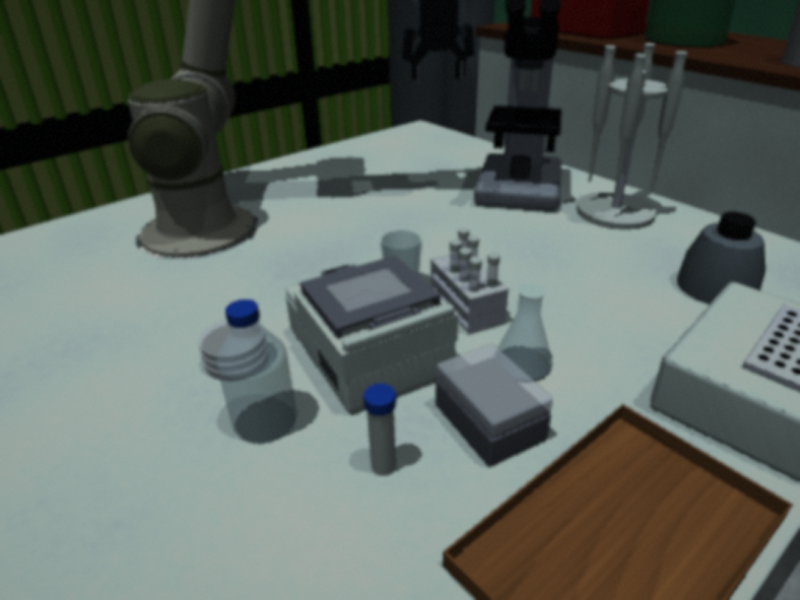

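View pics/top0.png

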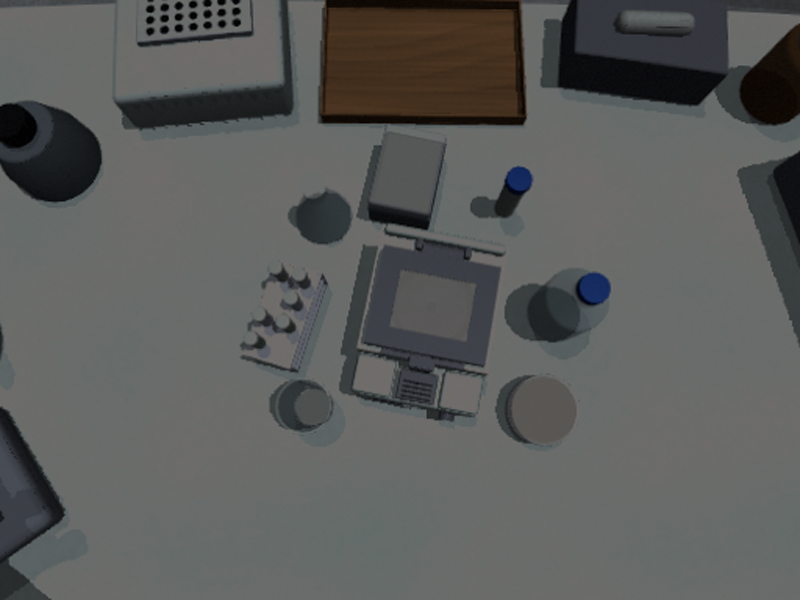

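The top view shows the centrifuge with its front (tab near 415,385 in the 800x600 picture) facing the robot, its hinge at about (445,245), and a small yaw. I'll enlarge that area to measure it.

```bash
cat > h.py <<'E'
import numpy as np,cv2
from scipy.spatial.transform import Rotation as R
def ray(c,u,v):
    K=c["camera_matrix"]; D=np.array([c["k1"],0,0,0,0.])
    # drawn = slope*(1+k1 r^2)
    p=cv2.undistortPoints(np.array([[[u,v]]],float),K,D)[0,0]
    q=c["orientation"]; r=R.from_quat([q[1],q[2],q[3],q[0]]).as_matrix()
    return np.array(c["xyz"]),r@np.array([p[0],p[1],1])
def onz(c,u,v,z):
    o,d=ray(c,u,v); return o+d*(z-o[2])/d[2]
def proj(c,P):
    q=c["orientation"]; r=R.from_quat([q[1],q[2],q[3],q[0]]).as_matrix()
    p=r.T@(np.array(P,float)-c["xyz"]); a=p[:2]/p[2]; a=a*(1+c["k1"]*(a@a)); K=c["camera_matrix"]
    return a[0]*K[0,0]+K[0,2],a[1]*K[1,1]+K[1,2]
def q2m(q): return R.from_quat([q[1],q[2],q[3],q[0]]).as_matrix()
E
python3 - <<'E'
import pickle,cv2
d=pickle.load(open("c0.pkl","rb"))
im=d["top"]["pixels"][:,:,::-1]
x0,y0,x1,y1=215,135,335,275
cr=cv2.convertScaleAbs(im[y0:y1,x0:x1],alpha=1.6)
cr=cv2.resize(cr,None,fx=4.2,fy=4.2,interpolation=cv2.INTER_CUBIC)
for i in range(0,120,10): cv2.putText(cr,str(x0+i),(int((i+.5)*4.2),8),0,.3,(0,255,255),1); cv2.line(cr,(int((i+.5)*4.2),10),(int((i+.5)*4.2),14),(0,255,255),1)
for i in range(0,140,10): cv2.putText(cr,str(y0+i),(0,int((i+.5)*4.2)+3),0,.3,(0,255,255),1)
print(cr.shape);cv2.imwrite("pics/topz.png",cr)
E
```

```text
(588, 504, 3)
```

View pics/topz.png

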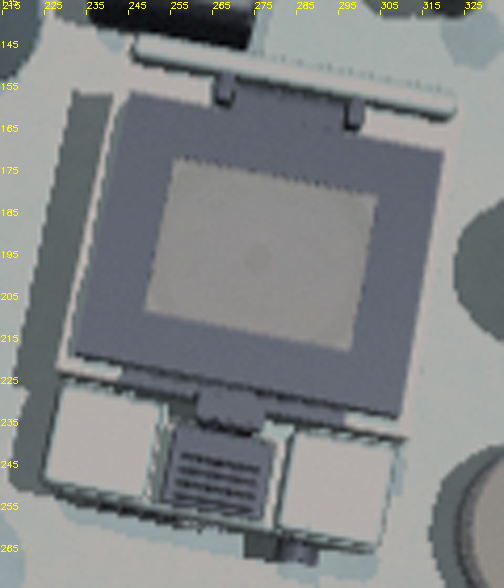

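```bash
python3 - <<'E'
import pickle;from h import *
c=pickle.load(open("c0.pkl","rb"))["top"]
def P(x,y,z): return onz(c,215+(x+.5)/4.2-.5,135+(y+.5)/4.2-.5,z)
lid=[P(130,92,116),P(443,153,116),P(402,419,116),P(72,354,116)]
for p in lid: print(p.round(1))
w=np.linalg.norm
print("lid sizes",w(lid[0]-lid[1]),w(lid[3]-lid[2]),w(lid[0]-lid[3]),w(lid[1]-lid[2]))
f=(lid[0]+lid[1]-lid[2]-lid[3])[:2]; yl=np.degrees(np.arctan2(f[1],f[0]))
l=(lid[0]+lid[3]-lid[1]-lid[2])[:2]; print("yaw",yl,np.degrees(np.arctan2(l[1],l[0]))-90)
fl,fr=P(160,500,91),P(263,520,91); rl,rr=P(178,428,91),P(275,440,91)
print("tab",fl.round(1),fr.round(1),w(fl-fr), (fr+fl)/2)
m=(fl-fr)[:2];print("yaw tab",np.degrees(np.arctan2(m[1],m[0]))-90)
sl,sr=P(45,483,81),P(380,552,81);m=(sl-sr)[:2];print("sh",sl,sr,w(m),np.degrees(np.arctan2(m[1],m[0]))-90,(sl+sr)/2)
print((lid[2]+lid[3])/2)
# scene check
E
```

```text
[637.9  73.  116. ]
[610.8 -67.4 116. ]
[491.8 -46.3 116. ]
[519.3  97.  116. ]
lid sizes 142.99154141836584 145.9779492737862 121.08734389982874 120.82838091544161
yaw -10.75238186520455 -10.904919126334832
tab [457.4  58.3  91. ] [448.8  12.5  91. ] 46.54648664009582 [453.0730071   35.39706461  91.        ]
yaw tab -10.598338376860923
sh [464.94103688 110.21139997  81.        ] [434.95302893 -40.69585154  81.        ] 153.85798380264507 -11.239294603183211 [449.94703291  34.75777421  81.        ]
[505.52470038  25.35672619 116.        ]
```

```bash
cat >> h.py <<'E'
def dp(s,target,pos=None):
    M=q2m(s["ee_rot"]); return M.T@(np.array(target)-(s["eef_pos"] if pos is None else np.array(pos)))/200
yaw=np.radians(-10.8); F=np.array([np.cos(yaw),np.sin(yaw),0]); L=np.array([-F[1],F[0],0])
TAB=np.array([464.9,33.1,91.]); H=np.array([634.2,.8,106.])
E
python3 - <<'E'
import pickle;from h import *
from rig import ctrl
d=pickle.load(open("c0.pkl","rb"));s=ctrl.sense()
M=q2m(s["ee_rot"]);print(M.round(4), "tool y yaw",np.degrees(np.arctan2(M[1,1],M[0,1])))
t=TAB-8*F; t[2]=140; print(t)
P0=[184.367,491.569,231.294]
t1=t.copy();t1[2]=231; print(dp(s,t1,P0),dp(s,t,P0))
# check scene: lid top corners
for a,b in((131,72),(131,-72)):
    p=H-a*F+b*L; p[2]=116; print("scene front lid corner",np.array(proj(d["scene"],p))*800/512)
for b in (72,-72):
    p=H-10*F+b*L; p[2]=116; print("rear",np.array(proj(d["scene"],p))*800/512)
E
```

```text
[[-9.363e-01  3.512e-01 -6.000e-04]
 [ 3.512e-01  9.363e-01 -9.000e-04]
 [ 3.000e-04 -1.100e-03 -1.000e+00]] tool y yaw 69.44179853405188
[457.04170199  34.59905052 140.        ]
[-2.07889398 -1.66057839  0.00266247] [-2.07901466 -1.66010057  0.45766221]
scene front lid corner [393.69861443 255.10127993]
scene front lid corner [298.25770673 282.4317124 ]
rear [439.29078472 294.3359854 ]
rear [335.11325502 328.59417516]
```

The scene view confirms the lid corners to within about 4 picture pixels. I'm moving over with the fingers shut.

Request:
drive_tool(gripper=[0,0,0,0,0,0,0,0], dp=[[-1,-0.8,0],[-1,-0.8,0],[-1,-0.8,0],[-1,-0.8,0],[-1,-0.8,0],[-1,-0.8,0],[-1,-0.8,0],[-1,-0.8,0]], twist=[0,0,0,0,0,0,0,0])

```text
time_s: 0.9
eef_pos: [314.9, 272.3, 231.2]
ee_rot: [-0.0, 0.178, 0.984, 0.0]
force: [-0.2, 0.6, 0.2]
grip_width: 0.002
```

Request:
drive_tool(gripper=[0,0,0,0,0,0,0,0,0,0], dp=[[-1,-0.8,0],[-1,-0.8,0],[-1,-0.8,0],[-1,-0.8,0],[-1,-0.8,0],[-1,-0.8,0],[-1,-0.8,0],[-1,-0.8,0],[-1,-0.8,0],[-1,-0.8,0]], twist=[-0.054,-0.108,-0.108,-0.108,-0.108,-0.108,-0.108,-0.108,-0.108,-0.108])

```text
time_s: 1.9
eef_pos: [446.2, 52.7, 231.5]
ee_rot: [0.0, 0.093, 0.996, 0.0]
force: [0.5, 0.8, -0.4]
grip_width: 0.005
```

```bash
python3 - <<'E'
from h import *
from rig import ctrl
s=ctrl.sense();M=q2m(s["ee_rot"])
print(s["time_s"],s["eef_pos"],s["force"],s["grip_width"],"yaw y",np.degrees(np.arctan2(M[1,1],M[0,1])))
t=TAB-8*F
for z in(231,130,100): t[2]=z; print(z,dp(s,t))
E
```

```text
1.9 [446.16914617  52.68519137 231.47236691] [ 0.51502654  0.79292402 -0.41484752] 0.005410526092166171 yaw y 79.28049811401277
231 [-0.07023361 -0.07874131  0.00237658]
130 [-0.07007938 -0.07878432  0.50737655]
100 [-0.07003357 -0.07879709  0.65737655]
```

Request:
drive_tool(gripper=[0,0,0,0,0,0,0,0,0,0], dp=[[-0.07,-0.079,0],[-0.07,-0.079,0.15],[-0.07,-0.079,0.3],[-0.07,-0.079,0.45],[-0.07,-0.079,0.55],[-0.07,-0.079,0.6],[-0.07,-0.079,0.63],[-0.07,-0.079,0.65],[-0.07,-0.079,0.65],[-0.07,-0.079,0.65]], twist=[0,0,0,0,0,0,0,0,0,0])

```text
time_s: 2.9
eef_pos: [457.7, 33.3, 101.9]
ee_rot: [0.001, 0.094, 0.996, -0.0]
force: [-0.5, 0.2, 0.0]
grip_width: -0.001
```

```bash
cat > look.py <<'E'
import sys,cv2
from h import *
from rig import ctrl,cams
n=sys.argv[1]
a=cams.capture("top")["pixels"][110:290,190:350,::-1];b=cams.capture("scene")["pixels"][100:290,120:370,::-1]
a=cv2.resize(cv2.convertScaleAbs(a,alpha=1.6),(373,420),interpolation=cv2.INTER_CUBIC);b=cv2.resize(b,(420,420*190//250),interpolation=cv2.INTER_CUBIC)
im=np.zeros((420,795,3),np.uint8);im[:,:373]=a;im[:b.shape[0],375:]=b;cv2.imwrite(f"pics/{n}.png",im)
s=ctrl.sense();print(s["time_s"],s["eef_pos"],s["force"])
E
python3 look.py p1
```

```text
3.0 [457.62648349  33.29073937 101.85766629] [-0.07934294 -0.79195961 -0.23425241]
```

View pics/p1.png

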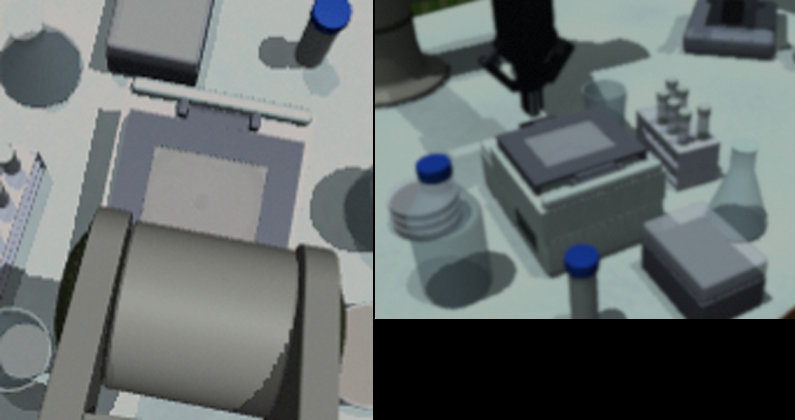

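The hand stands in front of the lid at mid-width (530,110 in the right half), about 10 mm above the pad. I'm pressing down slowly.

Request:
drive_tool(gripper=[0,0,0,0,0,0,0,0], dp=[[0,0,0.015],[0,0,0.03],[0,0,0.045],[0,0,0.055],[0,0,0.065],[0,0,0.075],[0,0,0.075],[0,0,0.075]], twist=[0,0,0,0,0,0,0,0])

```text
time_s: 3.8
eef_pos: [457.2, 33.4, 86.3]
ee_rot: [-0.0, 0.094, 0.996, 0.0]
force: [-3.2, 1.0, 2.0]
grip_width: -0.004
```

```bash
python3 look.py p2
```

```text
3.9 [457.30390753  33.33194794  86.37279346] [-3.09354178  0.57938487  3.52464545]
```

View pics/p2.png

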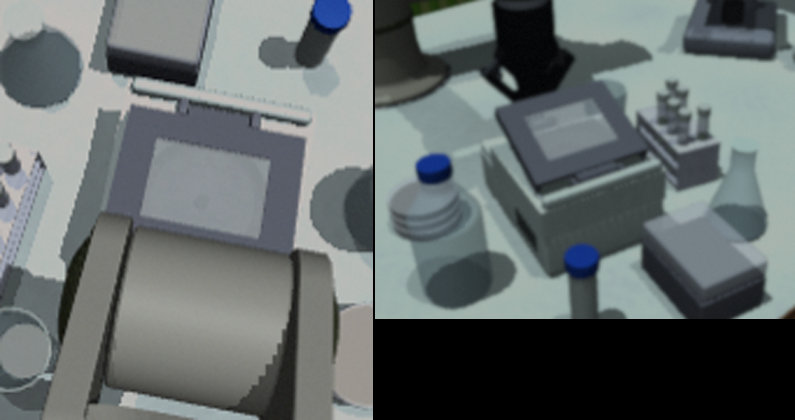

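The lid is free but has risen only a little (force x about -3 N), so it may be leaning on the fingers. I'll wait briefly and then look.

Request:
drive_tool(gripper=[0,0,0,0], dp=[[0,0,0],[0,0,0],[0,0,0],[0,0,0]], twist=[0,0,0,0])

```text
time_s: 4.3
eef_pos: [457.3, 33.4, 86.3]
ee_rot: [0.0, 0.094, 0.996, 0.0]
force: [-2.4, 0.5, 2.9]
grip_width: -0.002
```

```bash
python3 look.py p3
```

```text
4.4 [457.27866151  33.36176252  86.28577046] [-3.67429408 -0.13361714  3.01545056]
```

View pics/p3.png

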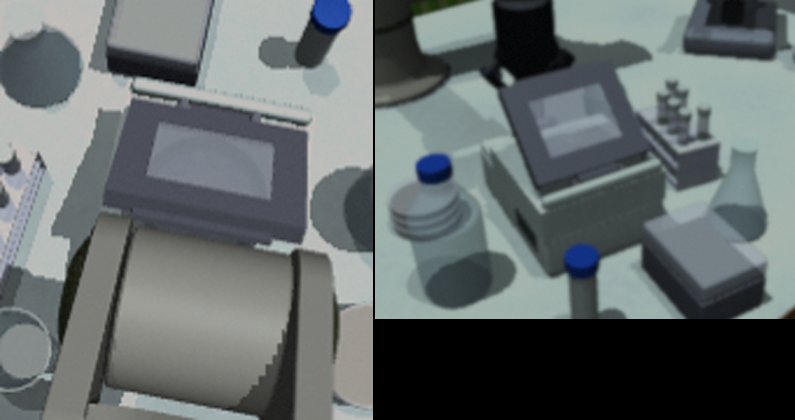

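It was still swinging. The lid now stands at about its part-open angle, and the hand is clear of it. I'm lifting straight up off the tab.

Request:
drive_tool(gripper=[0,0,0,0,0,0,0,0], dp=[[0.03,0,-0.05],[0.06,0,-0.15],[0.06,0,-0.25],[0.06,0,-0.35],[0.06,0,-0.45],[0.06,0,-0.475],[0.06,0,-0.475],[0.06,0,-0.475]], twist=[0,0,0,0,0,0,0,0])

```text
time_s: 5.2
eef_pos: [445.1, 35.6, 180.6]
ee_rot: [-0.001, 0.094, 0.996, 0.0]
force: [0.7, 0.3, -0.1]
grip_width: 0.001
```

```bash
python3 look.py p4; python3 - <<'E'
from h import *
from rig import ctrl
s=ctrl.sense();p=s["eef_pos"]-H;print("rel hinge",p@F,p@L,p[2]);print(s["force"])
for x,z in((-135,181),(-118,180),(-60,210),(-15,230),(5,232)):
    t=H+x*F;t[2]=z;print(x,z,dp(s,t).round(3))
E
```

```text
5.3 [445.08818369  35.62706781 180.41453585] [-0.11317883 -0.47129623 -0.23462717]
rel hinge -192.28806787251787 -1.2258360536254072 74.41453585409289
[-0.11317883 -0.47129623 -0.23462717]
-135 181 [-0.286  0.006 -0.003]
-118 180 [-0.371  0.006  0.001]
-60 210 [-0.661  0.007 -0.149]
-15 230 [-0.886  0.007 -0.249]
5 232 [-0.986  0.007 -0.26 ]
```

View pics/p4.png

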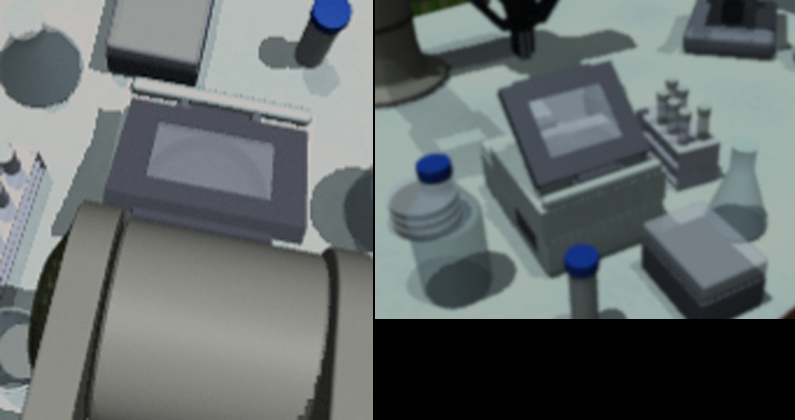

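The lid is holding at its part-open position and nothing else has moved. The hand is free, in front of the lid. I'm starting the push on the lip.

Request:
drive_tool(gripper=[0,0,0,0,0,0,0,0,0,0,0,0,0,0], dp=[[-0.1,0.006,0],[-0.2,0.006,0],[-0.28,0.006,0],[-0.32,0.006,0],[-0.35,0.006,0],[-0.38,0.006,0],[-0.41,0.006,-0.01],[-0.44,0.006,-0.03],[-0.47,0.006,-0.05],[-0.5,0.006,-0.07],[-0.53,0.006,-0.09],[-0.56,0.006,-0.11],[-0.58,0.006,-0.12],[-0.58,0.006,-0.12]], twist=[0,0,0,0,0,0,0,0,0,0,0,0,0,0])

```text
time_s: 6.7
eef_pos: [560.2, 14.8, 205.3]
ee_rot: [0.0, 0.094, 0.996, -0.0]
force: [-0.2, 0.3, 1.4]
grip_width: 0.0
```

```bash
python3 look.py p5; python3 - <<'E'
from h import *
from rig import ctrl
s=ctrl.sense();p=s["eef_pos"]-H;print("rel hinge",p@F,p@L,p[2]);print(s["force"])
E
```

```text
6.8 [559.60728637  14.91920503 205.06852075] [-2.0226341  -0.24000336  0.01063899]
rel hinge -75.91714679559315 -0.10816564344000025 99.06852074908255
[-2.0226341  -0.24000336  0.01063899]
```

View pics/p5.png

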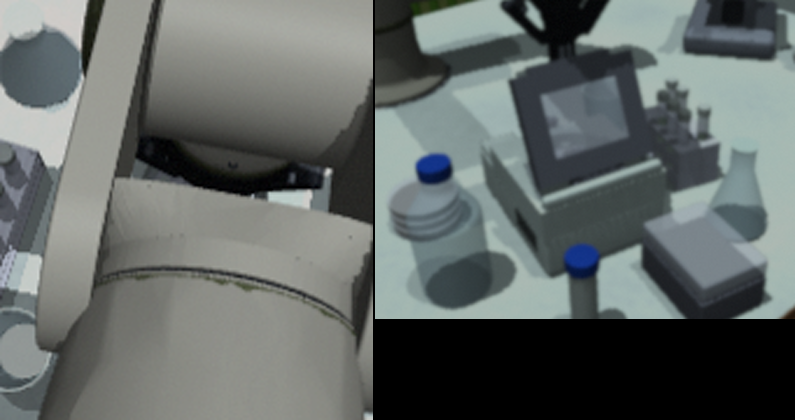

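The lid is following the fingers at about 1.1 rad with only about 2 N. I'm carrying on past upright.

Request:
drive_tool(gripper=[0,0,0,0,0,0,0,0,0,0,0,0,0,0], dp=[[-0.03,0,-0.01],[-0.06,0,-0.02],[-0.09,0,-0.04],[-0.12,0,-0.05],[-0.15,0,-0.07],[-0.18,0,-0.08],[-0.21,0,-0.09],[-0.24,0,-0.1],[-0.27,0,-0.11],[-0.3,0,-0.12],[-0.33,0,-0.12],[-0.36,0,-0.12],[-0.36,0,-0.12],[-0.36,0,-0.12]], twist=[0,0,0,0,0,0,0,0,0,0,0,0,0,0])

```text
time_s: 8.2
eef_pos: [630.4, 1.4, 229.1]
ee_rot: [-0.0, 0.094, 0.996, 0.0]
force: [-0.1, -0.5, -0.0]
grip_width: 0.004
```

```bash
python3 look.py p6; python3 - <<'E'
from h import *
from rig import ctrl
s=ctrl.sense();p=s["eef_pos"]-H;print("rel hinge",p@F,p@L,p[2]);print(s["force"])
E
```

```text
8.3 [630.25386673   1.47373178 229.29598961] [-0.63453081  0.13889332 -0.73670402]
rel hinge -4.002481147181575 -0.07763350013363249 123.29598961100314
[-0.63453081  0.13889332 -0.73670402]
```

View pics/p6.png

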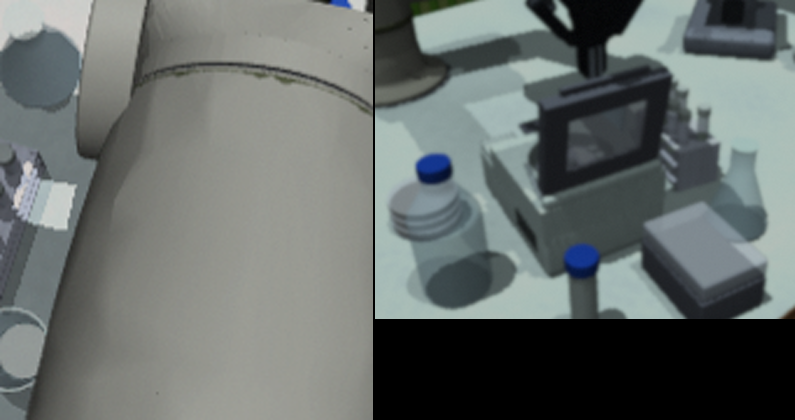

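The lid is past upright: its lip now shows at (615,80) and the force is about 0. I'll wait and compare.

Request:
drive_tool(gripper=[0,0,0,0,0,0,0,0], dp=[[-0.02,0,0],[-0.04,0,0],[-0.06,0,0],[-0.06,0,0],[-0.06,0,0],[-0.06,0,0],[-0.06,0,0],[-0.06,0,0]], twist=[0,0,0,0,0,0,0,0])

```text
time_s: 9.1
eef_pos: [642.1, -0.8, 229.4]
ee_rot: [0.0, 0.094, 0.996, -0.0]
force: [-1.0, 0.6, 0.3]
grip_width: -0.003
```

```bash
python3 look.py p7; python3 - <<'E'
from h import *
from rig import ctrl,cams
import pickle
c=pickle.load(open("c0.pkl","rb"))["scene"]
for th in(1.57,1.9):
  for b in(-50,50):
    a=th-.025;p=H-139*np.cos(a)*F+b*L+np.array([0,0,139*np.sin(a)])
    u,v=proj(c,p);print(th,b,375+(u-120)*1.68,(v-100)*1.68)
E
```

```text
9.2 [642.14247472  -0.82425628 229.33723038] [0.00882047 0.16453208 1.00459691]
1.57 -50 545.9875461451971 75.35539315487375
1.57 50 633.0540395158454 53.34219142392994
1.9 -50 566.7310268551291 99.65069900102573
1.9 50 656.648152958755 75.008471391029
```

View pics/p7.png

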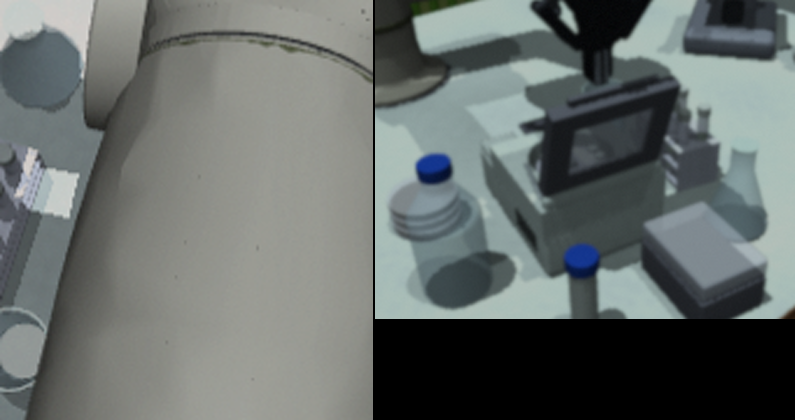

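The lip ends at (568,102) and (657,80) match the 1.90 rad prediction of (567,100) and (657,75). The lid is on its stop and the force is about 0. I'm retreating straight back, then up.

Request:
drive_tool(gripper=[0,0,0,0,0,0,0,0,0,0,0,0,0,0], dp=[[0.05,0,0],[0.15,0,0],[0.25,0,-0.05],[0.4,0,-0.1],[0.6,0,-0.15],[0.8,0,-0.2],[1,0,-0.2],[1,0.2,-0.2],[1,0.4,-0.2],[1,0.6,-0.2],[1,0.8,-0.2],[1,1,-0.2],[1,1,-0.2],[1,1,-0.2]], twist=[0,0,0,0,0,0,0,0,0,0,0,0,0,0])

```text
time_s: 10.6
eef_pos: [483.1, 233.5, 269.0]
ee_rot: [-0.0, 0.094, 0.996, -0.0]
force: [-0.3, 0.1, 0.0]
grip_width: -0.0
```

```bash
python3 look.py p8; python3 - <<'E'
from rig import cams
import cv2,pickle
d={n:cams.capture(n) for n in("scene","top")};pickle.dump(d,open("c1.pkl","wb"))
o=pickle.load(open("c0.pkl","rb"))
import numpy as np
im=np.hstack([cv2.absdiff(d[n]["pixels"],o[n]["pixels"]) for n in d])
cv2.imwrite("pics/diff.png",cv2.resize(cv2.convertScaleAbs(im[:,:,::-1],alpha=2),(800,300)))
E
```

```text
10.7 [483.30018519 232.39427089 269.39146772] [ 0.33792252 -0.07410349 -1.07944874]
```

View pics/p8.png

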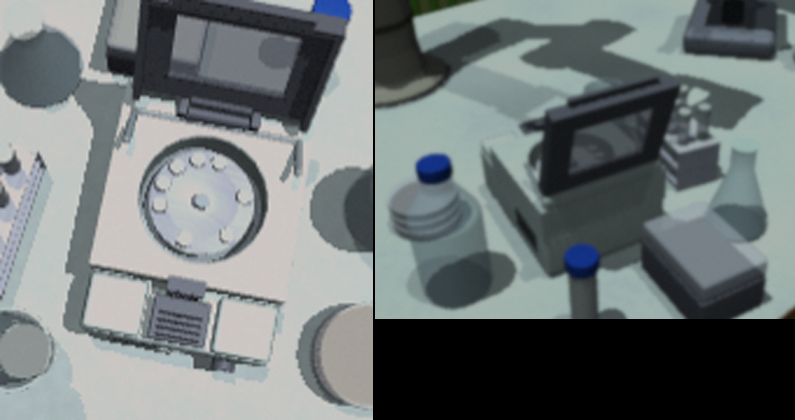

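View pics/diff.png

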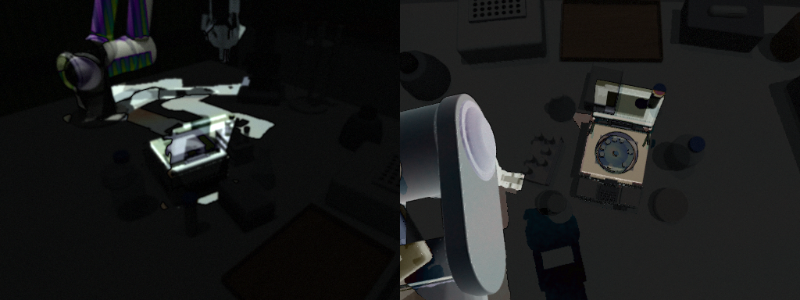

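```bash
python3 - <<'E'
import pickle,cv2,numpy as np
a=pickle.load(open("c0.pkl","rb"))["top"]["pixels"];b=pickle.load(open("c1.pkl","rb"))["top"]["pixels"]
g=lambda i:cv2.Laplacian(cv2.GaussianBlur(cv2.cvtColor(i,7).astype(np.float32),(0,0),1),5)
A,B=g(a),g(b)
for n,(x,y,w,h) in dict(case=(222,225,94,46),bottle=(325,165,70,60),dishes=(318,232,60,60),flask=(185,110,45,50),tipbox=(232,78,56,50),tube=(310,100,40,45),tray=(200,0,140,80)).items():
    print(n,cv2.phaseCorrelate(A[y:y+h,x:x+w].astype(float),B[y:y+h,x:x+w].astype(float),cv2.createHanningWindow((w,h),cv2.CV_64F)))
E
```

```text
case ((-0.012267974064045006, -0.05729337653856703), 0.9276417582886332)
bottle ((-0.04892189032212002, -0.03256987861078997), 0.9730789852665882)
dishes ((-0.06501511446241892, 0.043986592880699504), 0.9858263806067696)
flask ((0.5035306989220487, -0.00031437249043264615), 0.92755378850564)
tipbox ((-0.3685119830845309, 0.10521496712586043), 0.3735588533125279)
tube ((-1.3644213184060021, 2.0498341532457296), 0.043435053650742676)
tray ((-0.023309817116455633, 0.004385141173663953), 0.7839616672464437)
```

```bash
python3 -c "
from rig import job
print(job.finish_job())"
```

```text
the job is handed in; nothing more can be done
None
```

The microcentrifuge is open and the job is handed in, with the arm clear of everything at about 10.8 s of robot time.

I pressed the tab down about 5 mm with the shut fingertips (about 3 N) until the lid sprang up part way. Then I lifted off and pushed the lip back past upright, reading about 2 N, until the lid lay on its stop.

**Lid:** after I withdrew, it stayed open. Just before that, its lip ends in the scene view were within about 5 px of where a fully open lid (1.90 rad) should show them. The force reading was about zero.

**Centrifuge and surroundings:**
- **Centrifuge, bottle and dishes:** these shifted by less than 0.1 px in the top view, so they have not moved.
- **Flask:** it gave a 0.5 px reading, which I put down to the changed shadow. Nothing came near it.
- **Tip box and 50 ml tube:** the open lid hides part of these in the top view, so the shift check there was not usable. They look unchanged in the scene view.
- **Rack and beaker:** I checked these only by eye, in the before-and-after pictures, and saw no change.

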